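# Open the touch-latch cup cupboard at the breakfast counter

## Task

Open the left-hand door of the handle-less cupboard on the counter so that guests can reach the cups: press the door in near its free edge until the push catch lets go and, taking the finger away, let it spring ajar by itself; then put a finger behind its edge and swing it wide open, about square to the cupboard's front. Use only the fingertips or the outside of the fingers, without pinching the door; leave the right-hand door shut and the mug, the sugar jar and the crate where they stand.

Things in the scene. Friction and masses are not known exactly. Their poses are not given: they have to be found in the camera images.
- cupboard: Light-wood countertop cupboard, fixed, 360 wide, 220 deep, 200 high (mm), with two plain white handle-less doors. Origin: centre of its underside on the counter. +x points from the doors to the back (doors face -x), +y is the left for someone facing the doors (the end nearer the robot), +z up. Shut doors' outer faces at x = -130.5 mm, carcass front at x = -110 mm.
- left_door (a joint): Left-hand door's angle, rad: 0 shut, positive opens outwards to a stop at 1.75, negative is pressed in (stop -0.024). The catch trips at about -0.016 (3 mm at the free edge; 4 to 5 N pressed 30 mm from it). Let go, the door is sprung ajar to about 0.33 to 0.4 (60 mm at the edge) and stays. The tripped catch does not hold again. Hinge a little stiff (0.1 N m): the door stays where it is left.
- right_corner (a point): Top corner of the right-hand door, on its outer face at its free edge (middle of the cupboard's front). Same size of door and same kind of catch as the left, mirrored. This door must stay shut.
- left_hinge (a point): Top end of the left door's vertical hinge line, 198 mm above the counter, at the door's inner face and outer (+y) edge: x = -114.5, y = +180 mm in the cupboard's frame. It does not move. Seen from above the door opens clockwise about it.
- left_corner (a point): Top corner of the left door, on its outer face at the free edge (middle of the cupboard's front); moves with the door. Panel 178 wide (hinge line to free edge), 16 thick, from 8 to 198 mm above the counter, 0.35 kg, 4 mm from the other door. Catch and plunger are low behind the free edge, below 70 mm. Rules call the panel's outer face left_door_c3, its inner face left_door_c4.
- mug_mid (a point): Centre of a white ceramic mug, 80 across and 92 high, standing on the cupboard's top at the back on the right. Leave it alone.
- jar_mid (a point): Centre of a glass sugar jar with a wooden lid, 76 across and 115 high, standing on the counter in front of the right-hand door. Leave it alone.
- crate_mid (a point): Centre of a white slatted crate of sugar sticks, 110 x 170 mm and 80 high, standing on the counter some way in front of the cupboard. Leave it alone.

How it is judged:
By the outcome, as a careful person would: the job done as asked, in the order asked, and still so for the second after the job is handed in, with the robot touching nothing.
It also fails if it takes over 45 s, if anything falls off the work surface, if the arm or the gripper's body presses on something with over 40 N, if the wrist force passes 120 N, or if a joint passes its speed limit or range.

## Robot

A 7-joint arm with a two-finger parallel gripper is mounted at the origin on the work surface. World frame = base frame: x ahead of the robot, y to its left, z up, the work surface at z = 0. Lengths are in mm, angles in rad, forces in N, time in s.
With the tool pointing down it reaches from about 400 to 875 mm from the base axis. Payload 19.3 kg.
Tool frame: the origin (TCP) lies midway between the tips of the shut fingers; the grasp point (between the pads) lies 19 mm behind it; z points along the fingers, x is the direction in which the jaws open and shut, and the axes are right-handed (so a half turn about z gives the same grasp; the last joint's range is limited). The gripper opens to 85 mm and grips with 20 to 120 N. Pads are 22 mm wide; open, the fingers measure 114 mm over their backs; the gripper's body (76 mm by 85 mm) begins 54 mm behind the grasp point. The pads swing forward as they close: fully open they stand 13 mm farther back than shut.
Start: joints at [1.171, 0.521, -0.036, 1.599, 0.021, 1.021, -0.113], TCP at [202.381, -591.318, 231.291] pointing down, gripper open.
Joint ranges: [-2.91, 2.91], [-0.3, 2.13], [-1.5, 1.42], [0.17, 2.43], [-1.26, 4.41], [0.16, 1.93], [-2.52, 2.52]. Speed limits (rad/s): [1.89, 1.89, 2.39, 2.39, 3.01, 3.01, 3.01].

## Interface

Orientations are given as a rotation vector (axis times angle).
In Python, from plant import observe, viewer, arm gives the robot as it stands.
- The arm moves only by the tool drive_tool, never from a script. Its argument "motion" is text: rows parted by semicolons, each of 7 numbers parted by spaces: the closure, from 0 (fully open) to 1 (shut), then the shift along the tool's x, y, z in units of 40 mm (1.0 is 40 mm), then the turn, a rotation vector about the tool's x, y, z in degrees. A call has exactly 5 rows; each row shifts and turns the commanded pose from where the row before left it, along the tool's axes as they then stand; what a row does not reach is not made up. A row lasts 1/12 s, in which the tool goes at most 41.7 mm and 7.16 degrees, less where a joint would pass 70% of its speed; a pose out of reach is approached as far as the arm can. A call is refused whole if a number of a shift passes 1 or a number of a turn 7.16, either way. A call with a gripper value outside its range is refused whole. The fingers move at their own pace and stop on an object; "newtons" is the grip in N (left out, the last holds). Time passes only in rows, so rows that do not move let the fingers close, or fill a call up. It gives the time, the measured TCP pose, the force and the opening at its end, in the units of the state.
- observe(): the state, without advancing time (a new reading comes with each control period).
- viewer.grab_frame(name): name is "scene" or "top" or "wrist"; returns (picture, depth): 420x560x3 uint8, red, green, blue; 420x560 float32, mm along the optical axis (not along the pixel's ray), 0 where there is no reading.
- viewer.get_calibration(name): a dict with "camera_matrix" (3x3 intrinsics, pixels), "eye" and "rotation" of the camera in the world. Camera axes: x right, y down, z forward; pixel columns grow to the right and rows downward; lengths in mm; the calibration is good to about 2 mm. The wrist camera is an equidistant fisheye: a pixel r from the principal point sees the ray r / f radians off the axis. A picture is of the moment at which its call begins: read the wrist's pose just before it. get_calibration takes no time and is no camera call; for the wrist camera it gives the pose at the moment of the call.
- arm.close_job(): hands the job in, once; it reports no verdict.
The state is a dict: "time_s": time; "qpos": joint angles; "joint_velocities": joint speeds; "tau": joint torques, N m; "position": TCP position; "orientation": TCP orientation; "force": force on the tool from outside, world axes, zero at the start; "moment": the same for the moment, N m; "opening": finger opening in mm.
Only numpy, scipy, OpenCV 4.12 (cv2) and the standard library are available. Lean on these libraries where they do the work, as an engineer would, in place of code of your own. Each camera call takes 0.05 s, during which the arm holds its last target. There are 200 camera calls.

## Working session

There is one attempt and no reset: what is moved stays moved. The work goes in short steps, Python scripts to look and compute and a tool call to move; the robot and the scene stay as the last step left them, time stands still between calls to the robot, and variables do not carry over. Pictures are saved under pics/ and viewed, about 8 in all and at most 12, crops included, and the job is handed in when it is done.

Besides the shell and the picture viewer there is one more tool, called after "Call:" as name(argument=value, ...) on one line, values as JSON. drive_tool: Moves the arm, as the interface text tells. Its arguments: {"type":"object","properties":{"motion":{"type":"string"},"newtons":{"type":"number"}},"required":["motion"]}

```bash
mkdir -p pics; ls; python3 - <<'E'
from plant import observe, viewer
import cv2, numpy as np
s=observe(); print(s)
for n in ("scene","top"):
    c=viewer.get_calibration(n); print(n,c)
    p,d=viewer.grab_frame(n); np.savez(f"pics/{n}0.npz",p=p,d=d,K=c["camera_matrix"],e=c["eye"],R=c["rotation"])
    cv2.imwrite(f"pics/{n}0.png",cv2.cvtColor(p,cv2.COLOR_RGB2BGR))
E
```

```text
pics
{'time_s': 0.0, 'qpos': array([ 1.17080329,  0.52200089, -0.03632195,  1.59997133,  0.02118816,
        1.02112401, -0.11283756]), 'joint_velocities': array([-0.00128041,  0.00124311,  0.00123596, -0.00024247,  0.00044755,
        0.00020643,  0.00185257]), 'tau': array([-7.94539155e-04, -9.27098250e+01,  1.97971947e+00, -3.69931591e+01,
        1.78741099e-02,  8.15264066e-03, -4.66879058e-06]), 'position': array([ 202.26409222, -591.02010423,  230.74710754]), 'orientation': array([-2.55542423e+00,  1.82639043e+00,  1.49323340e-03]), 'force': array([ 0.27993972, -0.26542867,  0.7170949 ]), 'moment': array([-0.01910293, -0.0215505 ,  0.04923093]), 'opening': 85.42586393044284}
scene {'camera_matrix': array([[542.33741069,   0.        , 282.10378844],
       [  0.        , 542.33741069, 209.01086368],
       [  0.        ,   0.        ,   1.        ]]), 'eye': array([  25.7493015 ,  284.33540385, 1574.59544898]), 'rotation': array([-1.51264067,  2.44450551, -0.54218608])}
top {'camera_matrix': array([[391.22878423,   0.        , 282.63061978],
       [  0.        , 391.22878423, 210.94508819],
       [  0.        ,   0.        ,   1.        ]]), 'eye': array([ 460.80783353,  -14.86384463, 1033.23269038]), 'rotation': array([-2.13730984,  2.13429054, -0.14980426])}
```

View pics/scene0.png

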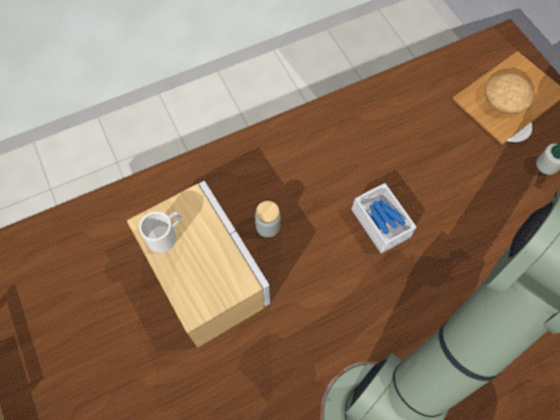

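View pics/top0.png

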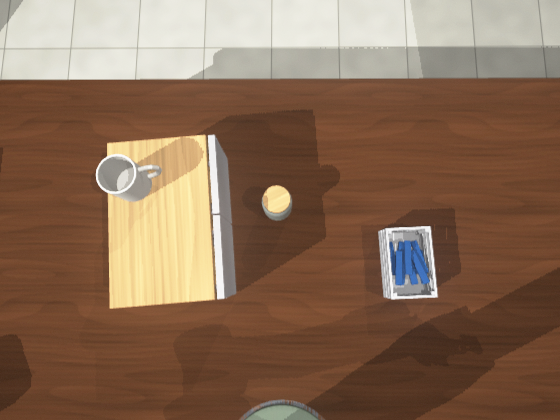

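```bash
cat > h.py <<'E'
import numpy as np, cv2
from scipy.spatial.transform import Rotation as Ro
def load(n):
    f=np.load(f"pics/{n}.npz"); return f["p"],f["d"],f["K"],f["e"],Ro.from_rotvec(f["R"]).as_matrix()
def plane(n,uv,z):
    p,d,K,e,R=load(n); r=R@np.linalg.inv(K)@np.array([uv[0],uv[1],1.]); return e+r*(z-e[2])/r[2]
def cloud(n):
    p,d,K,e,R=load(n); v,u=np.mgrid[:d.shape[0],:d.shape[1]]
    c=np.stack([(u-K[0,2])/K[0,0]*d,(v-K[1,2])/K[1,1]*d,d],-1); X=c@R.T+e; X[d==0]=np.nan; return p,X
E
python3 - <<'E'
from h import *
np.set_printoptions(precision=1,suppress=True)
for n in ("top0","scene0"):
    p,X=cloud(n); hsv=cv2.cvtColor(p,cv2.COLOR_RGB2HSV); z=X[...,2]
    print(n,"table z",np.nanmedian(z[320:360,100:160]) if n=="top0" else "")
    reg=(z>194)&(z<206)&(X[...,1]>50)&(X[...,0]<750)
    wood=(reg&(hsv[...,1]>60)).astype(np.uint8); wood=cv2.morphologyEx(wood,cv2.MORPH_OPEN,np.ones((3,3)))
    white=(reg&(hsv[...,1]<50)).astype(np.uint8)
    for nm,m in(("wood",wood),("white",white)):
        cs,_=cv2.findContours(m,cv2.RETR_EXTERNAL,cv2.CHAIN_APPROX_NONE)
        for c in sorted(cs,key=cv2.contourArea)[-3:]:
            if cv2.contourArea(c)<30: continue
            W=np.array([plane(n,q[0],200 if nm=="wood" else 198)[:2] for q in c],np.float32)
            r=cv2.minAreaRect(W); print(nm,"size",np.array(r[1]),"ang",r[2]); print(cv2.boxPoints(r))
    # door front face plane
    f=(hsv[...,1]<50)&(z>30)&(z<185)&(X[...,1]>50)&(X[...,1]<350)&(X[...,0]<750)
    P=X[f]
    if len(P)>200:
        print("face pts",len(P),np.percentile(P,[2,50,98],axis=0))
    # other things
    for nm,m in (("blue",(hsv[...,0]>100)&(hsv[...,0]<130)&(hsv[...,1]>150)),("jarlid",(z>105)&(z<125)&(X[...,1]<150)&(X[...,0]>300)),("crate",(z>70)&(z<90)&(X[...,1]<-150)&(hsv[...,1]<60)),("mug",(z>270)&(z<300)&(X[...,1]>150))):
        if m.sum()>10: print(nm,m.sum(),np.percentile(X[m],[2,50,98],axis=0).ravel())
E
```

```text
top0 table z 0.5720441358425887
wood size [360.2 221.6] ang 4.841419696807861
[[384.9 358.3]
 [403.6 137.5]
 [762.5 167.9]
 [743.8 388.7]]
white size [30.2 57.3] ang 54.33446502685547
[[630.4 348.5]
 [677.  315.1]
 [694.5 339.6]
 [648.  373. ]]
white size [164.2  16.3] ang 5.198760986328125
[[585.9 149.1]
 [587.4 132.8]
 [750.9 147.7]
 [749.4 164. ]]
white size [176.5  16.6] ang 4.749670028686523
[[404.7 134. ]
 [406.  117.4]
 [581.9 132. ]
 [580.6 148.6]]
face pts 1423 [[412.8 118.7  34.3]
 [571.4 132.6 116.1]
 [743.5 173.2 182.7]]
blue 999 [nan nan nan nan nan nan nan nan nan]
jarlid 790 [433.3 -15.4 105.7 630.7  22.5 115.4 730.9 146.5 123.3]
crate 786 [ 401.1 -367.1   70.7  483.6 -316.2   79.4  570.7 -253.6   83.1]
mug 709 [611.5 261.2 270.8 656.2 316.9 285.7 686.9 359.2 294.1]
scene0 table z 
wood size [41.4 24.6] ang 63.64588928222656
[[719.2 276.7]
 [741.3 265.8]
 [759.6 302.9]
 [737.6 313.8]]
wood size [359.8 219.6] ang 4.89105224609375
[[380.5 357.1]
 [399.2 138.3]
 [757.7 168.9]
 [738.9 387.7]]
white size [32.5 55.7] ang 8.05030345916748
[[652.5 348.3]
 [660.3 293.1]
 [692.4 297.6]
 [684.6 352.8]]
white size [348.2  16.6] ang 4.910987854003906
[[401.1 134.1]
 [402.5 117.6]
 [749.4 147.4]
 [748.  163.9]]
face pts 291 [[ 25.4  50.6  32.1]
 [403.3 125.9 120.3]
 [719.8 160.2 184.2]]
blue 565 [ 432.2 -345.6   45.9  479.2 -308.7   68.5  530.6 -276.    83.9]
jarlid 408 [ 402.5 -913.9  105.9  627.9   14.   113.6  663.8  134.3  120.7]
crate 592 [ 395.1 -912.2   70.4  447.2 -350.6   76.7  566.4 -254.4   84.8]
mug 366 [608.3 262.3 270.8 656.8 317.8 284.4 685.7 359.2 294.3]
```

```bash
cat >> h.py <<'E'
def rows(p0,th0,p1,th1,n,g=1):
    """rows (closure, tool-axis shifts/40mm, turn z deg) for tool down; tool-x angle th deg"""
    D=(np.array(p1)-p0)/n; out=[]
    for i in range(n):
        t=np.radians(th0+(th1-th0)*i/n); c,s=np.cos(t),np.sin(t)
        v=np.array([D[0]*c+D[1]*s,D[0]*s-D[1]*c,-D[2]])/40
        out.append(f"{g} {v[0]:.2f} {v[1]:.2f} {v[2]:.2f} 0 0 {-(th1-th0)/n:.1f}")
    for i in range(0,n,5): print("; ".join(out[i:i+5]))
HING=np.array([402,133.6]); U=np.array([.9964,.0849]); O=np.array([.0849,-.9964])
def at(s,o): return HING+s*U+o*O
def now():
    from plant import observe
    s=observe(); R=Ro.from_rotvec(s["orientation"]).as_matrix(); p=s["position"]
    d=p[:2]-HING
    print("t %.2f"%s["time_s"],"p",p.round(1),"xang %.1f"%np.degrees(np.arctan2(R[1,0],R[0,0])),"z",R[:,2].round(3),"F",s["force"].round(1),"s,o",(d@U).round(1),(d@O).round(1),"open %.1f"%s["opening"],"q",s["qpos"].round(2))
    return s,R
E
python3 -c "
from h import *
rows([202.3,-591,231],-71.1,[*at(148,75),231],4.9,20)"
```

```text
1 -0.64 -0.69 -0.00 0 0 -3.8; 1 -0.59 -0.73 -0.00 0 0 -3.8; 1 -0.54 -0.76 -0.00 0 0 -3.8; 1 -0.49 -0.80 -0.00 0 0 -3.8; 1 -0.44 -0.83 -0.00 0 0 -3.8
1 -0.38 -0.86 -0.00 0 0 -3.8; 1 -0.32 -0.88 -0.00 0 0 -3.8; 1 -0.27 -0.90 -0.00 0 0 -3.8; 1 -0.20 -0.92 -0.00 0 0 -3.8; 1 -0.14 -0.93 -0.00 0 0 -3.8
1 -0.08 -0.94 -0.00 0 0 -3.8; 1 -0.02 -0.94 -0.00 0 0 -3.8; 1 0.04 -0.94 -0.00 0 0 -3.8; 1 0.10 -0.93 -0.00 0 0 -3.8; 1 0.17 -0.92 -0.00 0 0 -3.8
1 0.23 -0.91 -0.00 0 0 -3.8; 1 0.29 -0.89 -0.00 0 0 -3.8; 1 0.35 -0.87 -0.00 0 0 -3.8; 1 0.40 -0.85 -0.00 0 0 -3.8; 1 0.46 -0.82 -0.00 0 0 -3.8
```

Call:
drive_tool(motion="1 -0.64 -0.69 0 0 0 -3.8; 1 -0.59 -0.73 0 0 0 -3.8; 1 -0.54 -0.76 0 0 0 -3.8; 1 -0.49 -0.80 0 0 0 -3.8; 1 -0.44 -0.83 0 0 0 -3.8", newtons=20)

```text
time_s: 0.52
position: [291.3, -424.2, 231.1]
orientation: [-2.824, 1.375, 0.001]
force: [1.6, -0.9, 0.0]
opening: 25.2
```

Call:
drive_tool(motion="1 -0.38 -0.86 0 0 0 -3.8; 1 -0.32 -0.88 0 0 0 -3.8; 1 -0.27 -0.90 0 0 0 -3.8; 1 -0.20 -0.92 0 0 0 -3.8; 1 -0.14 -0.93 0 0 0 -3.8")

```text
time_s: 0.93
position: [380.2, -258.7, 231.3]
orientation: [3.013, -0.89, -0.0]
force: [2.5, -1.3, 0.3]
opening: -0.0
```

Call:
drive_tool(motion="1 -0.08 -0.94 0 0 0 -3.8; 1 -0.02 -0.94 0 0 0 -3.8; 1 0.04 -0.94 0 0 0 -3.8; 1 0.10 -0.93 0 0 0 -3.8; 1 0.17 -0.92 0 0 0 -3.8")

```text
time_s: 1.35
position: [468.7, -93.0, 231.3]
orientation: [3.118, -0.381, 0.0]
force: [0.1, -0.8, 0.3]
opening: -0.2
```

Call:
drive_tool(motion="1 0.23 -0.91 0 0 0 -3.8; 1 0.29 -0.89 0 0 0 -3.8; 1 0.35 -0.87 0 0 0 -3.8; 1 0.40 -0.85 0 0 0 -3.8; 1 0.46 -0.82 0 0 0 -3.8")

```text
time_s: 1.77
position: [557.6, 72.2, 231.1]
orientation: [3.138, 0.139, -0.001]
force: [1.2, -0.7, 0.5]
opening: -0.2
```

```bash
python3 -c "
from h import *
s,R=now()
from plant import viewer
p,d=viewer.grab_frame('top'); cv2.imwrite('pics/top1.png',cv2.cvtColor(p,cv2.COLOR_RGB2BGR))
rows(s['position'],np.degrees(np.arctan2(R[1,0],R[0,0])),[*at(148,45),140],4.9,5)"
```

```text
t 1.77 p [557.6  72.2 231.1] xang 5.1 z [-0. -0. -1.] F [ 1.2 -0.7  0.5] s,o 149.8 74.4 open -0.2 q [ 0.17  0.47 -0.56  1.75  0.29  1.01 -0.41]
1 -0.01 -0.15 0.46 0 0 0.0; 1 -0.01 -0.15 0.46 0 0 0.0; 1 -0.01 -0.15 0.46 0 0 0.0; 1 -0.01 -0.15 0.46 0 0 0.0; 1 -0.01 -0.15 0.46 0 0 0.0
```

View pics/top1.png

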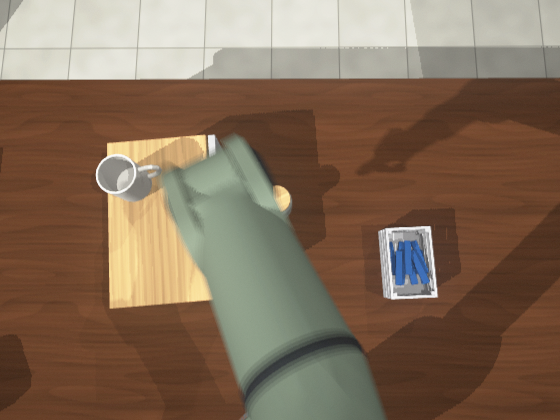

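```bash
python3 -c "
from h import *
from plant import viewer
for n in ('top','scene'):
    c=viewer.get_calibration(n); p,d=viewer.grab_frame(n); np.savez('pics/%s2.npz'%n,p=p,d=d,K=c['camera_matrix'],e=c['eye'],R=c['rotation'])
    p,X=cloud(n+'2'); z=X[...,2]
    m=(z>300)&(X[...,1]>120)&(X[...,0]>350); print(n,m.sum(), np.percentile(X[m],[0,5,50,95,100],axis=0).round(0))
p,d=viewer.grab_frame('wrist'); cv2.imwrite('pics/w1.png',cv2.cvtColor(p,cv2.COLOR_RGB2BGR))
"
```

```text
top 525 [[522. 120. 564.]
 [534. 121. 585.]
 [562. 129. 606.]
 [583. 140. 620.]
 [591. 146. 625.]]
scene 596 [[503. 120. 417.]
 [513. 121. 462.]
 [544. 131. 581.]
 [574. 144. 612.]
 [582. 148. 620.]]
```

View pics/w1.png

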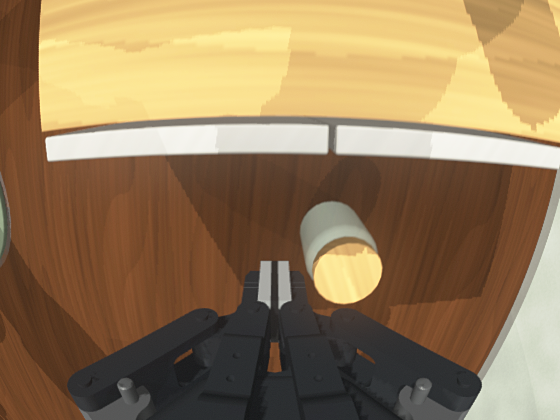

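Call:
drive_tool(motion="1 0 -0.15 0.44 0 0 0; 1 0 -0.15 0.44 0 0 0; 1 0 -0.15 0.44 0 0 0; 1 0 -0.15 0.44 0 0 0; 1 0 -0.1 0.4 0 0 0")

```text
time_s: 2.38
position: [554.2, 97.4, 144.0]
orientation: [3.138, 0.131, -0.001]
force: [0.4, 0.5, -0.3]
opening: 0.1
```

Call:
drive_tool(motion="1 0 -0.1 0 0 0 0; 1 0 -0.1 0 0 0 0; 1 0 -0.05 0 0 0 0; 1 0 -0.05 0 0 0 0; 1 0 0 0 0 0 0")

```text
time_s: 2.8
position: [554.1, 110.7, 145.9]
orientation: [-3.139, -0.134, -0.002]
force: [-0.8, 0.6, 0.3]
opening: -0.1
```

```bash
python3 -c "
from h import *
now()"
```

```text
t 2.80 p [554.1 110.7 145.9] xang 4.9 z [ 0.001  0.    -1.   ] F [-0.8  0.6  0.3] s,o 149.6 35.8 open -0.1 q [ 0.07  0.58 -0.52  1.82  0.37  0.84 -0.55]
```

Call:
drive_tool(motion="1 0 -0.05 0 0 0 0; 1 0 -0.05 0 0 0 0; 1 0 -0.05 0 0 0 0; 1 0 -0.04 0 0 0 0; 1 0 0 0 0 0 0")

```text
time_s: 3.22
position: [553.1, 118.1, 144.9]
orientation: [3.139, 0.134, 0.0]
force: [0.1, -1.8, 0.3]
opening: 0.1
```

Call:
drive_tool(motion="1 0 -0.03 0 0 0 0; 1 0 -0.03 0 0 0 0; 1 0 -0.03 0 0 0 0; 1 0 0 0 0 0 0; 1 0 0 0 0 0 0")

```text
time_s: 3.63
position: [553.1, 120.6, 144.9]
orientation: [3.138, 0.133, 0.0]
force: [3.3, -6.9, 1.8]
opening: 0.1
```

Call:
drive_tool(motion="1 0 -0.02 0 0 0 0; 1 0 -0.02 0 0 0 0; 1 0 0 0 0 0 0; 1 0 0 0 0 0 0; 1 0 0 0 0 0 0")

```text
time_s: 4.05
position: [553.0, 120.7, 144.8]
orientation: [3.136, 0.131, -0.0]
force: [3.5, -14.2, 3.6]
opening: 0.1
```

Call:
drive_tool(motion="1 0 0.3 0 0 0 0; 1 0 0.6 0 0 0 0; 1 0 0.7 -0.2 0 0 0; 1 0 0.6 -0.5 0 0 0; 1 0 0.3 -0.7 0 0 0")

```text
time_s: 4.47
position: [560.2, 20.0, 199.8]
orientation: [3.138, 0.13, -0.006]
force: [-0.4, 0.2, 0.1]
opening: 0.3
```

Call:
drive_tool(motion="1 0 0 -0.7 0 0 0; 1 0 0 -0.3 0 0 0; 1 0 0 0 0 0 0; 1 0 0 0 0 0 0; 1 0 0 0 0 0 0")

```text
time_s: 4.88
position: [560.7, 23.6, 239.8]
orientation: [-3.139, -0.135, 0.002]
force: [0.2, -0.4, -0.0]
opening: 0.1
```

```bash
python3 -c "
from h import *
from plant import viewer
s,R=now()
p,d=viewer.grab_frame('wrist'); cv2.imwrite('pics/w2.png',cv2.cvtColor(p,cv2.COLOR_RGB2BGR))
c=viewer.get_calibration('wrist'); print(c); np.savez('pics/wrist2.npz',p=p,d=d,K=c['camera_matrix'],e=c['eye'],R=c['rotation'])
"
```

```text
t 4.88 p [560.7  23.6 239.8] xang 4.9 z [-0.001  0.    -1.   ] F [ 0.2 -0.4 -0. ] s,o 148.8 123.0 open 0.1 q [ 0.26  0.46 -0.57  1.74  0.28  1.03 -0.32]
{'camera_matrix': array([[325.1922621 ,   0.        , 274.10172191],
       [  0.        , 325.1922621 , 211.04776585],
       [  0.        ,   0.        ,   1.        ]]), 'eye': array([553.18859344, 107.56922856, 382.28731619]), 'rotation': array([2.80923827, 0.11925813, 0.01868739])}
```

View pics/w2.png

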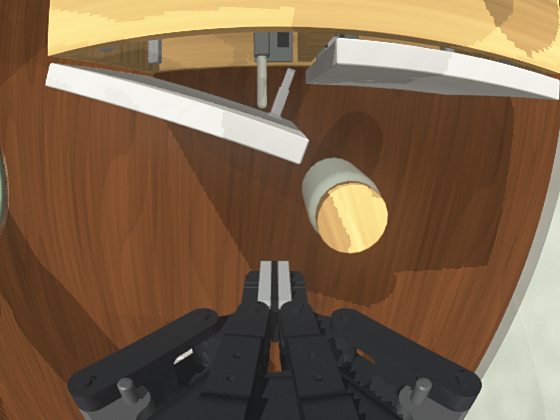

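```bash
cat >> h.py <<'E'
def fish(n,uv,z=198):
    p,d,K,e,R=load(n); x=(np.array(uv)-K[:2,2])/K[0,0]; r=np.hypot(*x)
    v=R@np.array([*(x/r*np.sin(r)),np.cos(r)]); return e+v*(z-e[2])/v[2]
def so(P): d=P[:2]-HING; return np.array([d@U,d@O]).round(1)
E
python3 -c "
from h import *
for nm,q in dict(Lhinge_out=(47,85),Lhinge_in=(52,64),Lfree_out=(300,163),Lfree_in=(309,137),R_free_a=(340,38),R_free_b=(337,54),R_far_a=(558,73),R_far_b=(558,97)).items():
    P=fish('wrist2',q); print(nm,P.round(0),so(P))
from plant import viewer
c=viewer.get_calibration('scene'); p,d=viewer.grab_frame('scene'); np.savez('pics/scene3.npz',p=p,d=d,K=c['camera_matrix'],e=c['eye'],R=c['rotation'])
cv2.imwrite('pics/s3.png',cv2.resize(cv2.cvtColor(p,cv2.COLOR_RGB2BGR)[150:350,100:380],None,fx=2.8,fy=2.8))
"
```

```text
Lhinge_out [402. 119. 198.] [-1.2 14.2]
Lhinge_in [406. 133. 198.] [3.7 0.7]
Lfree_out [571.  75. 198.] [163.2  72.7]
Lfree_in [574.  91. 198.] [168.1  57.5]
R_free_a [586. 150. 198.] [185.1  -0.3]
R_free_b [586. 140. 198.] [183.4   9.3]
R_far_a [758. 170. 198.] [358.2  -6. ]
R_far_b [761. 152. 198.] [359.1  12.4]
```

View pics/s3.png

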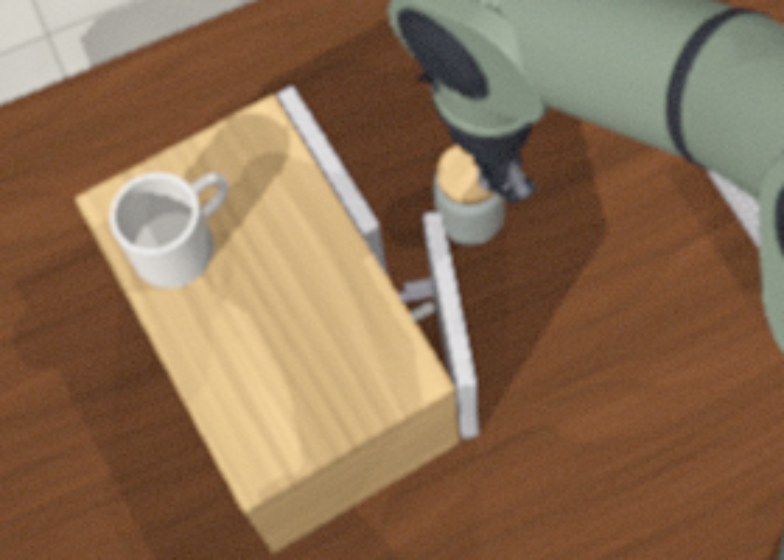

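```bash
python3 -c "
from h import *
print(at(158,33))
rows([560.7,23.6,239.8],4.9,[*at(157,33),240],-14,5)
a=np.radians(18.9)
"
```

```text
[562.2329 114.133 ]
1 0.04 -0.45 -0.00 0 0 3.8; 1 0.01 -0.45 -0.00 0 0 3.8; 1 -0.02 -0.45 -0.00 0 0 3.8; 1 -0.05 -0.45 -0.00 0 0 3.8; 1 -0.08 -0.45 -0.00 0 0 3.8
```

Call:
drive_tool(motion="1 0.04 -0.45 0 0 0 3.8; 1 0.01 -0.45 0 0 0 3.8; 1 -0.02 -0.45 0 0 0 3.8; 1 -0.05 -0.45 0 0 0 3.8; 1 -0.08 -0.45 0 0 0 3.8")

```text
time_s: 5.4
position: [561.0, 115.0, 239.9]
orientation: [3.117, -0.39, -0.002]
force: [-0.7, 0.6, 0.8]
opening: -0.1
```

Call:
drive_tool(motion="1 0 0 0.2 0 0 0; 1 0 0 0.2 0 0 0; 1 0 0 0 0 0 0; 1 0 0 0 0 0 0; 1 0 0 0 0 0 0")

```text
time_s: 5.82
position: [561.5, 113.2, 224.7]
orientation: [3.117, -0.387, -0.001]
force: [0.4, 0.3, -0.2]
opening: -0.6
```

```bash
python3 -c "
from h import *
from plant import viewer
s,R=now()
p,d=viewer.grab_frame('wrist'); cv2.imwrite('pics/w3.png',cv2.cvtColor(p,cv2.COLOR_RGB2BGR))
"
```

```text
t 5.82 p [561.5 113.2 224.7] xang -14.1 z [-0. -0. -1.] F [ 0.4  0.3 -0.2] s,o 157.2 33.8 open -0.6 q [ 0.05  0.48 -0.5   1.73  0.27  1.   -0.79]
```

View pics/w3.png

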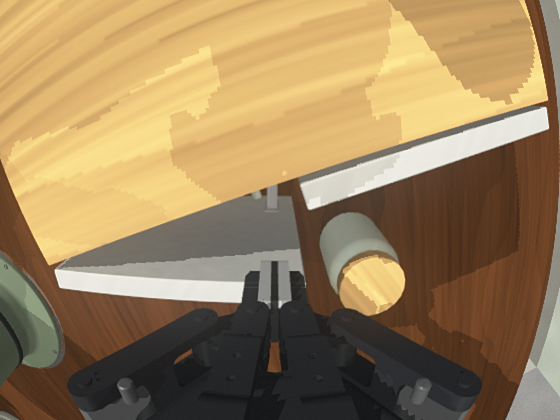

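Call:
drive_tool(motion="1 0 0 0.2 0 0 0; 1 0 0 0.2 0 0 0; 1 0 0 0.2 0 0 0; 1 0 0 0.2 0 0 0; 1 0 0 0.1 0 0 0")

```text
time_s: 6.28
position: [560.9, 113.9, 187.4]
orientation: [3.117, -0.386, -0.002]
force: [-0.5, -1.2, 0.5]
opening: 0.2
```

Call:
drive_tool(motion="1 0 0 0.2 0 0 0; 1 0 0 0.2 0 0 0; 1 0 0 0.2 0 0 0; 1 0 0 0.2 0 0 0; 1 0 0 0 0 0 0")

```text
time_s: 6.7
position: [560.8, 113.8, 155.2]
orientation: [3.117, -0.386, -0.003]
force: [0.3, -0.1, 0.1]
opening: 0.1
```

```bash
python3 -c "
from h import *
now()
"
```

```text
t 6.70 p [560.8 113.8 155.2] xang -14.1 z [-0.002 -0.    -1.   ] F [ 0.3 -0.1  0.1] s,o 156.5 33.2 open 0.1 q [ 0.03  0.57 -0.47  1.79  0.32  0.86 -0.84]
```

Call:
drive_tool(motion="1 0.02 0.2 0 0 0 3; 1 0.03 0.31 0 0 0 4.5; 1 0.03 0.31 0 0 0 4.5; 1 0.03 0.31 0 0 0 4.5; 1 0.03 0.31 0 0 0 4.5")

```text
time_s: 7.12
position: [544.8, 58.5, 157.1]
orientation: [-2.993, 0.953, -0.001]
force: [1.2, 1.7, 1.3]
opening: -0.1
```

Call:
drive_tool(motion="1 0.03 0.31 0 0 0 4.5; 1 0.03 0.31 0 0 0 4.5; 1 0.03 0.31 0 0 0 4.5; 1 0.03 0.31 0 0 0 4.5; 1 0.03 0.31 0 0 0 4.5")

```text
time_s: 7.53
position: [506.0, 10.2, 157.2]
orientation: [-2.749, 1.519, -0.001]
force: [0.2, 1.6, 1.8]
opening: -0.1
```

```bash
python3 -c "
from h import *
now()
"
```

```text
t 7.53 p [506.   10.2 157.2] xang -57.8 z [ 0.001  0.    -1.   ] F [0.2 1.6 1.8] s,o 93.2 131.8 open -0.1 q [ 0.08  0.45 -0.28  1.97  0.18  0.75 -1.32]
```

Call:
drive_tool(motion="1 0.02 0.31 0 0 0 4.5; 1 0.02 0.31 0 0 0 4.5; 1 0.02 0.31 0 0 0 4.5; 1 0.02 0.31 0 0 0 4.5; 1 0.02 0.25 0 0 0 3.5")

```text
time_s: 7.95
position: [453.1, -17.4, 157.2]
orientation: [-2.417, 2.006, -0.001]
force: [0.6, -0.8, 1.2]
opening: 0.2
```

Call:
drive_tool(motion="1 0.01 0.2 0 0 0 2.5; 1 0.01 0.2 0 0 0 2.5; 1 0 0.1 0 0 0 1; 1 0 0 0 0 0 0; 1 0 0 0 0 0 0")

```text
time_s: 8.37
position: [434.2, -20.6, 157.1]
orientation: [-2.316, 2.123, -0.001]
force: [-0.5, -0.6, 0.4]
opening: 0.1
```

```bash
python3 -c "
from h import *
now()
from plant import viewer
p,d=viewer.grab_frame('wrist');c=viewer.get_calibration('wrist'); np.savez('pics/wrist4.npz',p=p,d=d,K=c['camera_matrix'],e=c['eye'],R=c['rotation'])
cv2.imwrite('pics/w4.png',cv2.cvtColor(p,cv2.COLOR_RGB2BGR))
"
```

```text
t 8.37 p [434.2 -20.6 157.1] xang -85.0 z [ 0.001  0.    -1.   ] F [-0.5 -0.6  0.4] s,o 19.0 156.4 open 0.1 q [ 0.05  0.34 -0.17  2.15  0.09  0.66 -1.67]
```

View pics/w4.png

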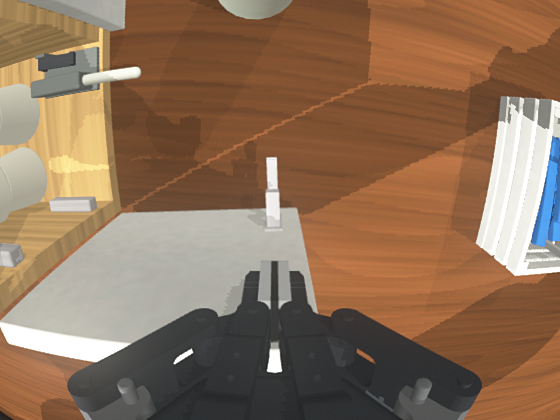

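Call:
drive_tool(motion="1 0 0.07 0 0 0 1; 1 0 0.06 0 0 0 1; 1 0 0 0 0 0 0; 1 0 0 0 0 0 0; 1 0 -0.1 0 0 0 0")

```text
time_s: 8.83
position: [432.3, -21.0, 156.9]
orientation: [2.277, -2.164, -0.0]
force: [0.1, 0.1, -0.1]
opening: -0.1
```

Call:
drive_tool(motion="1 0 -0.3 0 0 0 0; 1 0 -0.5 0 0 0 0; 1 0 -0.6 -0.3 0 0 0; 1 0 -0.5 -0.8 0 0 0; 1 0 -0.4 -0.8 0 0 0")

```text
time_s: 9.25
position: [525.4, -16.2, 233.3]
orientation: [2.276, -2.163, -0.003]
force: [1.1, -0.2, 0.2]
opening: 0.0
```

Call:
drive_tool(motion="1 0.7 0 -0.7 0 0 0; 1 0.8 0 -0.5 0 0 0; 1 0.8 0 0 0 0 0; 1 0.8 0 0 0 0 0; 1 0.8 0 0 0 0 0")

```text
time_s: 9.67
position: [532.6, -173.8, 281.3]
orientation: [-2.277, 2.164, -0.001]
force: [0.6, -0.4, -0.6]
opening: -0.0
```

Call:
drive_tool(motion="1 0.8 0 0 0 0 0; 1 0.8 0 0 0 0 0; 1 0.5 0 0 0 0 0; 1 0 0 0 0 0 0; 1 0 0 0 0 0 0")

```text
time_s: 10.08
position: [536.5, -257.1, 280.5]
orientation: [2.275, -2.166, -0.001]
force: [-0.0, 1.2, -0.3]
opening: -0.0
```

```bash
python3 -c "
from h import *
now()
from plant import viewer
for n in ('top','scene'):
    p,d=viewer.grab_frame(n);c=viewer.get_calibration(n); np.savez('pics/%s5.npz'%n,p=p,d=d,K=c['camera_matrix'],e=c['eye'],R=c['rotation'])
    if n=='top': cv2.imwrite('pics/t5.png',cv2.cvtColor(p,cv2.COLOR_RGB2BGR))
    p,X=cloud(n+'5'); hsv=cv2.cvtColor(p,cv2.COLOR_RGB2HSV)
    d=X[...,:2]-HING; S=d@U; Oo=d@O
    m=((X[...,2]>190)&(X[...,2]<206)&(S>-60)&(S<60)&(Oo>15)&(Oo<200)&(hsv[...,1]<60)).astype(np.uint8)
    cs,_=cv2.findContours(m,cv2.RETR_EXTERNAL,cv2.CHAIN_APPROX_NONE)
    if cs:
        c=max(cs,key=cv2.contourArea); W=np.array([so(plane(n+'5',q[0],198)) for q in c],np.float32); r=cv2.minAreaRect(W); print(n,len(c),r,cv2.boxPoints(r))
    m=(X[...,2]>190)&(X[...,2]<206)&(S>184)&(S<355)&(Oo>-1)&(Oo<60)&(hsv[...,1]<50); print('right door o range',np.percentile(Oo[m],[1,99]) if m.any() else None)
"
```

```text
t 10.08 p [ 536.5 -257.1  280.5] xang -87.2 z [-0.001  0.    -1.   ] F [-0.   1.2 -0.3] s,o 100.9 400.7 open -0.0 q [ 0.4   0.43 -0.07  1.62  0.03  1.09 -1.2 ]
top 168 ((-5.648118019104004, 95.98725891113281), (16.304224014282227, 161.98326110839844), 0.17602337896823883) [[-14.049013  176.95348  ]
 [-13.551371   14.970965 ]
 [  2.752777   15.021042 ]
 [  2.2551346 177.00356  ]]
right door o range [-0.21371198 15.87955778]
scene 117 ((-9.964841842651367, 95.4557876586914), (18.183544158935547, 162.37161254882812), 0.48431456089019775) [[-19.742535   176.56186   ]
 [-18.370045    14.19603   ]
 [ -0.18714905  14.349716  ]
 [ -1.559639   176.71555   ]]
right door o range [-0.05767813 15.9705015 ]
```

View pics/t5.png

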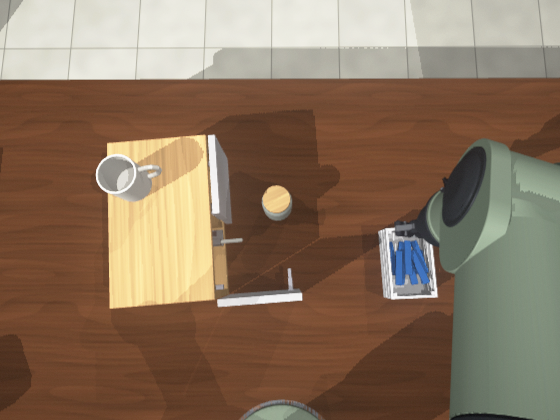

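```bash
python3 -c "
from plant import arm
print(arm.close_job())"
```

```text
the job is handed in; nothing more can be done
None
```

The left-hand door stands open at about 90°, and I handed the job in at about 10 s on the robot's clock.

- **Press:** I pushed the door in with the closed fingertips about 30 mm from its free edge, reaching about 14 N. That is above the 4–5 N needed because I pushed on to the door's stop. With the finger away, it sprang ajar by itself to about 0.33 rad.
- **Swing:** I lowered the closed fingers behind the panel from above, swung the door round its hinge and backed away. Nothing was pinched.

**Last checks:**
- **Left door:** about 90.2° from the top camera and 90.5° from the scene camera. The two disagree by about 5 mm on the panel's sideways position, roughly the known camera error.
- **Right door:** still shut, with its top edge running from 0 to 16 mm in front of the hinge line, as when closed.
- **Mug, jar and crate:** in the last top picture they look where they were in the first. I compared these by eye only.
- **Arm:** clear of everything, with the wrist force within noise (about 1 N).

None of my checks failed.

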